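Lay the triangle rack down and bring its nose to the spot

TASK

The wooden triangle rack is standing upright on one of its sides on the pool table. Push its top over so that it topples flat onto the cloth on the side of the white spot, then push it along the cloth, still flat, until the wood of its nose (the corner that was uppermost) rests on the spot, and move clear of everything. Only push gently with the fingers: do not pinch, lift or carry the rack, and leave the balls, chalks, can and brush where they are.

Things in the scene. Friction and masses are not known exactly. Their poses are not given: they have to be found in the camera images.
- rack: Loose wooden triangle: 16 mm rails, corners rounded to 30 mm, open middle; 301 mm wide, 269 mm tall as it stands, 50 mm deep, 0.45-0.8 kg. Origin: middle of its standing side's outer face. Own x along that side, z to the nose (up at the start), y through the depth (vertical when flat). Stands freely; pushed about 75 mm at the top it falls flat, nose about 0.28 m away.
- rack_nose (a point): The nose corner of the triangle rack: the middle of the wood (8 mm in from its outer edge, mid-depth). 261 mm above the cloth at the start, 25 mm when flat. The inside of the corner lies 8 mm further in, rounded to 14 mm radius.
- rack_tail_a (a point): One lower corner of the triangle rack: the middle of the wood (8 mm in from its outer edge, mid-depth). 140 mm from the middle of the standing side towards its -x. 25 mm above the cloth when flat.
- rack_tail_b (a point): The other lower corner of the triangle rack: the middle of the wood (8 mm in from its outer edge, mid-depth). 140 mm towards its +x.
- spot: White round paper spot stuck on the grey cloth, 32 mm across, flat (under 1 mm); origin at its centre. Near the middle of the table, between the rack and the ball tray.
- tray: Fixed dark wooden ball tray, 235 x 180 mm (long along its x), 35 mm high, holding seven fixed 51 mm balls that reach 56 mm high; origin under its centre. It stands on the other side of the spot from the rack. A bystander.
- cue_ball_center (a point): Centre of the loose white cue ball, 51 mm diameter; bystander beyond the spot.
- red_ball_center (a point): Centre of a loose red ball, 51 mm diameter; bystander near one end of the rack.
- chalk_a: Loose cue chalk, 22 x 22 x 20 mm block; origin under its centre; bystander near the other end of the rack.
- chalk_b: Loose cue chalk, 22 x 22 x 20 mm block; origin under its centre; bystander between the robot and the spot.
- can: Drinks can, 66 mm diameter, 115 mm tall, upright; origin under its centre; bystander beyond the spot.
- brush: Table brush, 200 x 35 x 40 mm, long along its own y, lying on its bristles; origin under its centre; bystander beyond the spot.

How it is judged:
By the outcome, as a careful person would: the job done as asked, in the order asked, and still so for the second after the job is handed in, with the robot touching nothing.
It also fails if it takes over 51 s, if anything falls off the work surface, if the arm or the gripper's body presses on something with over 40 N, if the wrist force passes 120 N, or if a joint passes its speed limit or range.

ROBOT

A 7-joint arm with a two-finger parallel gripper is mounted at the origin on the work surface. World frame = base frame: x ahead of the robot, y to its left, z up, the work surface at z = 0. Lengths are in m, angles in degrees, forces in N, time in s.
With the tool pointing down it reaches from about 0.425 to 0.95 m from the base axis. Payload 16.7 kg.
Tool frame: the origin (TCP) lies midway between the tips of the shut fingers; the grasp point (between the pads) lies 19 mm behind it; z points along the fingers, y is the line along which they close (so a half turn about z gives the same grasp; the last joint's range is limited). The gripper opens to 94 mm and grips with 3 to 60 N. Pads are 16 mm wide; open, the fingers measure 119 mm over their backs; the gripper's body (75 mm by 177 mm) begins 78 mm behind the grasp point.
Start: joints at [-75.201, 24.414, 4.234, 92.017, -1.954, 63.644, -3.845], TCP at [0.268, 0.62, 0.205] pointing down, gripper open.
Joint ranges: [-163.25, 163.25], [-28.42, 122.38], [-70.27, 78.77], [12.13, 141.07], [-58.53, 238.53], [9.26, 117.41], [-156.51, 156.51]. Speed limits (degrees/s): [108.29, 108.29, 136.94, 136.94, 172.46, 172.46, 172.46].

INTERFACE

Orientations are given as a 3x3 rotation matrix whose columns are the frame's x, y, z axes.
In Python, from plant import env gives the robot as it stands. The module is installed in compiled form; this text tells all that it offers.
- The arm moves only by the shell command python3 -m jog 'ROWS'. ROWS is JSON, a list of rows, each a list of 7 numbers: the shift along the tool's x, y, z in mm, then the turn, a rotation vector about the tool's x, y, z in degrees, then the finger opening in mm, from 0 to 94. In form: [[dx, dy, dz, rx, ry, rz, grip], ...]. A call has 1 to 8 rows; each row shifts and turns the commanded pose from where the row before left it, along the tool's axes as they then stand; what a row does not reach is not made up. A row lasts 1/10 s, in which the tool goes at most 50 mm and 8.59 degrees, less where a joint would pass 70% of its speed; a pose out of reach is approached as far as the arm can. A call is refused whole if a number of a shift passes 50 or a number of a turn 8.59, either way. A call with a gripper value outside its range is refused whole. The fingers move at their own pace and stop on an object; the grip force is fixed at half the most. Time passes only in rows, so rows that do not move let the fingers close. It gives the time, the measured TCP pose, the force, the opening and the grip force at its end, in the units of the state.
- env.get_state(): the state, without advancing time (a new reading comes with each control period).
- env.snapshot(name): name is "scene" or "top" or "wrist"; returns the picture (420x560x3 uint8, red, green, blue); there is no depth.
- env.calibration(name): a dict with "fx", "fy", "cx", "cy" (pixels), "dist" ([k1, k2, p1, p2, k3] as OpenCV has them; the pictures are not rectified), "R" (3x3) and "t" (3): a world point X has camera coordinates R X + t. Camera axes: x right, y down, z forward; pixel columns grow to the right and rows downward; lengths in m; the calibration is good to about 2 mm. A picture is of the moment at which its call begins: read the wrist's pose just before it. calibration takes no time and is no camera call; for the wrist camera it gives the pose at the moment of the call.
- env.hand_in(): hands the job in; it is judged then, once.
The state is a dict: "t": time; "joints": joint angles; "joint_vel": joint speeds; "joint_torque": joint torques, N m; "tcp_pos": TCP position; "orientation": TCP orientation; "wrist_force": force on the tool from outside, world axes, zero at the start; "ft_torque": the same for the moment, N m; "finger_gap": finger opening in m; "grasp_force": force on a finger pad.
Only numpy, scipy, OpenCV 4.12 (cv2) and the standard library are available. Lean on these libraries where they do the work, as an engineer would, in place of code of your own. Each camera call takes 0.05 s, during which the arm holds its last target. There are 200 camera calls.

## Working session

There is one attempt and no reset: what is moved stays moved. The work goes in short steps, Python scripts to look and compute and a shell command to move; the robot and the scene stay as the last step left them, time stands still between calls to the robot, and variables do not carry over. Pictures are saved under pics/ and viewed, at most 10 in all, crops included, and the job is handed in when it is done.

```bash
mkdir -p pics; python3 - <<'E'
from plant import env
import cv2,numpy as np
s=env.get_state();print(s['t'],s['tcp_pos'],np.round(s['orientation'],3).tolist(),s['finger_gap'])
for n in("scene","top"):
    im=env.snapshot(n);cv2.imwrite(f"pics/{n}0.png",im[:,:,::-1])
    c=env.calibration(n);print(n,{k:np.round(v,4).tolist() for k,v in c.items()})
E
```

```text
0.0 [0.26757216 0.61922083 0.20479528] [[-0.918, 0.397, -0.0], [0.397, 0.918, -0.001], [-0.0, -0.001, -1.0]] 0.09376543338671828
scene {'fx': 420.4641, 'fy': 420.4641, 'cx': 277.1406, 'cy': 207.0452, 'dist': [-0.0239, 0.0, 0.0, 0.0, 0.0], 'R': [[0.197, 0.9803, -0.0109], [0.7349, -0.155, -0.6602], [-0.649, 0.1221, -0.751]], 't': [-0.0764, -0.2535, 1.5027]}
top {'fx': 412.8174, 'fy': 412.8174, 'cx': 283.6881, 'cy': 211.9089, 'dist': [-0.0579, 0.0, 0.0, 0.0, 0.0], 'R': [[-0.0102, -0.9998, -0.0142], [-0.9898, 0.0121, -0.1417], [0.1419, 0.0126, -0.9898]], 't': [0.0064, 0.5556, 1.2669]}
```

View pics/scene0.png

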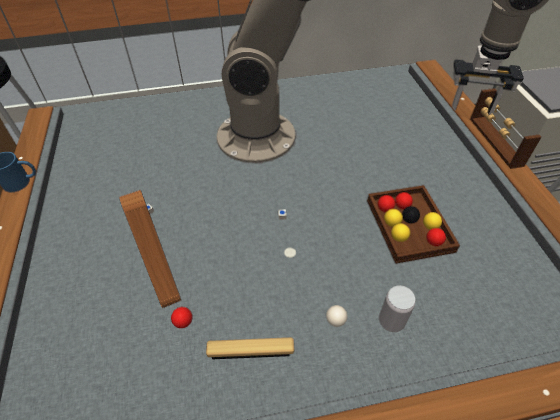

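View pics/top0.png

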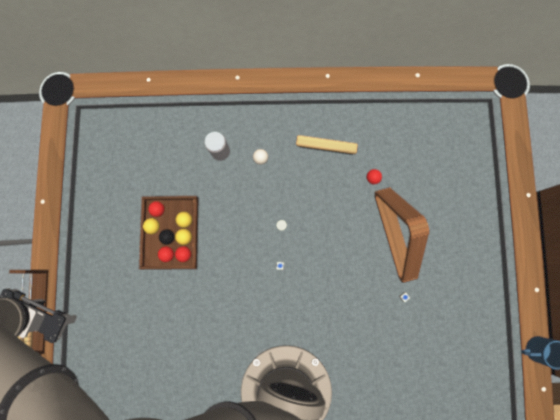

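The scene view shows the rack almost edge-on: nose at about (133,200), near tail at about (170,300), spot at (290,253). In the top view, the spot-side standing edge runs from (376,193) to (404,278), with the nose at about (420,228) and the spot at (282,225). The red ball is at (374,176) and the chalk at (405,297).

```bash
cat > h.py <<'E'
from plant import env
import cv2,numpy as np
def ray(n,uv):
    c=env.calibration(n);K=np.array([[c['fx'],0,c['cx']],[0,c['fy'],c['cy']],[0,0,1]])
    p=cv2.undistortPoints(np.array([[uv]],float),K,np.array(c['dist']))[0,0]
    R=np.array(c['R']);return -R.T@np.array(c['t']),R.T@np.array([p[0],p[1],1])
def at(n,uv,z):
    o,d=ray(n,uv);return o+d*(z-o[2])/d[2]
def px(n,X):
    c=env.calibration(n);K=np.array([[c['fx'],0,c['cx']],[0,c['fy'],c['cy']],[0,0,1]])
    return cv2.projectPoints(np.atleast_2d(X).astype(float),cv2.Rodrigues(np.array(c['R']))[0],np.array(c['t']),K,np.array(c['dist']))[0][:,0]
def tri(*v):
    A=0;b=0
    for n,uv in v:
        o,d=ray(n,uv);d/=np.linalg.norm(d);P=np.eye(3)-np.outer(d,d);A=A+P;b=b+P@o
    return np.linalg.solve(A,b)
E
python3 - <<'E'
from h import *
np.set_printoptions(precision=3,suppress=True)
print('spot',at('top',(282,225.5),0),at('scene',(290,253),0))
for n,uv,z in(('red',(374,176.5),.025),('chalka',(405,297),.02),('chalkb',(280,266),.02),('can',(215,142),.115),('cue',(260,156),.025),('brush',(327,145),.04)):print(n,at('top',uv,z))
print('edge',at('top',(376,193),0),at('top',(404,278),0))
t=cv2.imread('pics/top0.png')[170:310,350:450];s=cv2.imread('pics/scene0.png')[180:320,110:210]
cv2.imwrite('pics/c.png',np.hstack([cv2.resize(i,(400,560),interpolation=cv2.INTER_CUBIC) for i in(t,s)]))
E
```

```text
spot [0.517 0.007 0.   ] [0.52 0.01 0.  ]
red [ 0.67  -0.294  0.025]
chalka [ 0.285 -0.377  0.02 ]
chalkb [0.386 0.014 0.02 ]
can [0.764 0.208 0.115]
cue [0.743 0.076 0.025]
brush [ 0.773 -0.142  0.04 ]
edge [ 0.62  -0.303  0.   ] [ 0.343 -0.382  0.   ]
```

View pics/c.png

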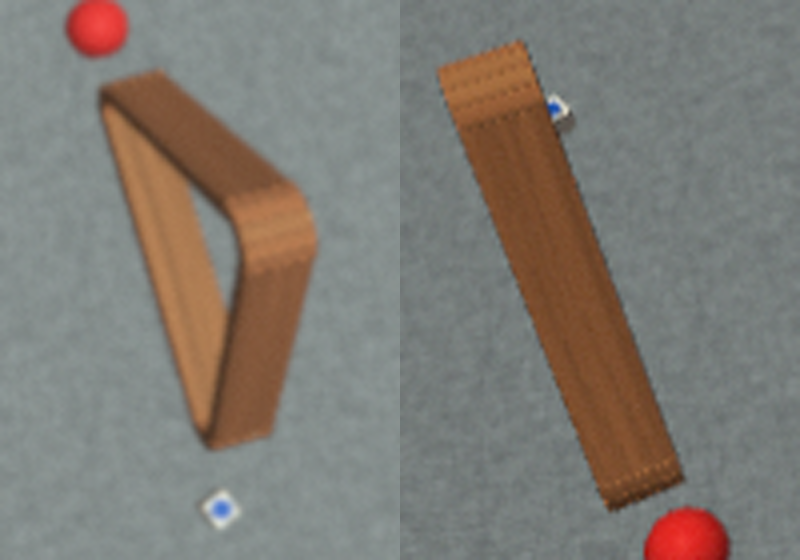

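```bash
python3 - <<'E'
from h import *
from scipy.optimize import least_squares
np.set_printoptions(precision=3,suppress=True)
# own coords: x along side toward +world x, f toward the spot
obs=[('top',(0,0,.268),(418,226)),('scene',(0,0,.268),(132,196.5)),('top',(.149,.025,.03),(375.2,193)),('top',(-.149,.025,.02),(402.5,281)),('top',(-.149,-.025,.02),(417.5,278.5)),
('scene',(.149,.025,.025),(180.5,300.5)),('scene',(.149,-.025,.025),(161.5,307)),('scene',(0,.025,.268),(141,190.5)),('scene',(0,-.025,.268),(119.5,197.5))]
def W(q,p):
    c,s=np.cos(q[2]),np.sin(q[2]);return np.array([q[0]+c*p[0]-s*p[1],q[1]+s*p[0]+c*p[1],p[2]])
f=lambda q:np.concatenate([px(n,W(q,p))[0]-uv for n,p,uv in obs])
r=least_squares(f,[.47,-.36,.28],x_scale=.01);q=r.x
print(q[:2],np.degrees(q[2]));print(r.fun.reshape(-1,2))
print('tri nose',tri(*[(n,uv) for n,p,uv in obs[:2]]))
n=np.array([-np.sin(q[2]),np.cos(q[2])]);u=np.array([n[1],-n[0]])
for o in(.277,.28,.286):print('flat nose',q[:2]+n*(.025+.261))
S=np.array([.5185,.0085]);print('spot rel along n,u',(S-q[:2])@n,(S-q[:2])@u)
E
```

```text
[ 0.479 -0.353] 14.764332248474435
[[ 0.89   1.005]
 [-1.505  0.09 ]
 [-0.87  -0.604]
 [-1.12   1.889]
 [-1.053  0.054]
 [ 0.307 -2.061]
 [-0.134 -0.547]
 [ 0.386  2.46 ]
 [-0.044  2.772]]
tri nose [ 0.481 -0.35   0.27 ]
flat nose [ 0.406 -0.077]
flat nose [ 0.406 -0.077]
flat nose [ 0.406 -0.077]
spot rel along n,u 0.3399462357536775 0.13042265681051946
```

The triangulated nose sits at 0.27 m, agreeing with the text. I'll swing around the base, raising the tool and shutting the fingers.

```bash
python3 -m jog '[[-30,-1,-8,0,0,2.5,0],[-48,-1.7,-8,0,0,4.1,0],[-48,-1.7,-8,0,0,4.1,0],[-48,-1.7,-8,0,0,4.1,0],[-48,-1.7,-8,0,0,4.1,0],[-48,-1.7,-8,0,0,4.1,0],[-48,-1.7,-8,0,0,4.1,0],[-48,-1.7,-8,0,0,4.1,0]]'
python3 -m jog '[[-48,-1.7,-8,0,0,4.1,0],[-48,-1.7,-8,0,0,4.1,0],[-48,-1.7,-8,0,0,4.1,0],[-48,-1.7,-8,0,0,4.1,0],[-48,-1.7,-8,0,0,4.1,0],[-48,-1.7,-8,0,0,4.1,0],[-48,-1.7,-8,0,0,4.1,0],[-48,-1.7,-8,0,0,4.1,0]]'
```

```text
t: 0.9
tcp_pos: [0.5501, 0.3904, 0.2694]
orientation: [[-0.577, 0.816, -0.0], [0.816, 0.577, -0.0], [-0.0, -0.001, -1.0]]
wrist_force: [1.6, -0.6, -0.3]
finger_gap: 0.0333
grasp_force: 0.0
t: 1.7
tcp_pos: [0.6728, 0.0318, 0.3334]
orientation: [[-0.043, 0.999, -0.001], [0.999, 0.043, -0.0], [-0.0, -0.001, -1.0]]
wrist_force: [0.2, 0.5, -0.6]
finger_gap: 0.0002
grasp_force: 0.0
```

```bash
python3 -m jog '[[-48,-1.7,0,0,0,4.1,0],[-48,-1.7,0,0,0,4.1,0],[-48,-1.7,0,0,0,4.1,0],[-48,-1.7,0,0,0,4.1,0],[-48,-1.7,0,0,0,4.1,0],[-48,-1.7,0,0,0,4.1,0],[-48,-1.7,0,0,0,4.1,0],[-48,-1.7,0,0,0,4.1,0]]' >/dev/null
python3 -m jog '[[-48,-1.7,0,0,0,4.1,0],[-48,-1.7,0,0,0,4.1,0],[-36,-1,0,0,0,3.1,0],[0,0,0,0,0,8.5,0],[0,0,0,0,0,8.5,0],[0,0,0,0,0,8.5,0],[0,0,0,0,0,8.5,0]]'
python3 - <<'E'
from h import *
s=env.get_state();R=np.array(s['orientation']);p=np.array(s['tcp_pos'])
print(p,np.degrees(np.arctan2(R[1,1],R[0,1])),s['t'])
print(R.T@(np.array([.495,-.415,.247])-p)*1000)
E
```

```text
t: 3.2
tcp_pos: [0.5054, -0.4414, 0.3332]
orientation: [[0.97, 0.245, -0.0], [0.245, -0.97, 0.0], [-0.0, -0.0, -1.0]]
wrist_force: [0.7, -0.5, -0.5]
finger_gap: -0.0001
grasp_force: 0.0
[ 0.50538421 -0.4414467   0.33320243] -75.82768526261921 3.2
[ -3.5662112  -28.14626558  86.21594523]
```

```bash
python3 -m jog '[[-3,0,30,0,0,0,0],[0,0,35,0,0,0,0],[0,0,20,0,0,0,0],[0,-20,0,0,0,0,0],[0,-15,0,0,0,0,0],[0,-10,0,0,0,0,0],[0,-5,0,0,0,0,0]]'
python3 -m jog '[[0,-8,0,0,0,0,0],[0,-8,0,0,0,0,0],[0,-8,0,0,0,0,0],[0,-8,0,0,0,0,0]]'
```

```text
t: 3.9
tcp_pos: [0.4901, -0.393, 0.2485]
orientation: [[0.968, 0.252, 0.0], [0.252, -0.968, 0.0], [0.0, -0.0, -1.0]]
wrist_force: [0.5, -0.0, -0.2]
finger_gap: 0.0009
grasp_force: 0.0
t: 4.3
tcp_pos: [0.4819, -0.3624, 0.2485]
orientation: [[0.968, 0.251, 0.0], [0.251, -0.968, -0.0], [0.0, 0.0, -1.0]]
wrist_force: [0.7, -0.7, 1.1]
finger_gap: 0.0004
grasp_force: 0.2
```

```bash
python3 - <<'E'
from h import *
cv2.imwrite("pics/a.png",np.hstack([env.snapshot(n)[100:340,s:s+280,::-1] for n,s in(("scene",20),("top",250))]))
E
```

```text
(no output)
```

View pics/a.png

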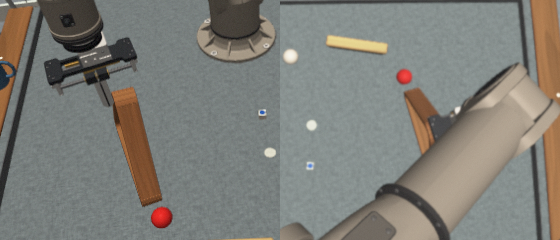

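The rack is leaning toward the spot, with the fingers behind its nose at about (110,92) in the scene half. I'll keep pushing gently.

```bash
python3 -m jog '[[0,-7,0,0,0,0,0],[0,-7,0,0,0,0,0],[0,-7,0,0,0,0,0],[0,-7,0,0,0,0,0]]'
python3 -m jog '[[0,-6,0,0,0,0,0],[0,-6,0,0,0,0,0],[0,-4,0,0,0,0,0],[0,0,0,0,0,0,0],[0,0,0,0,0,0,0],[0,0,0,0,0,0,0],[0,0,0,0,0,0,0]]'
python3 - <<'E'
from h import *
cv2.imwrite("pics/b.png",np.hstack([env.snapshot(n)[100:340,s:s+280,::-1] for n,s in(("scene",20),("top",250))]))
E
```

```text
t: 4.8
tcp_pos: [0.4748, -0.3352, 0.2484]
orientation: [[0.968, 0.251, -0.0], [0.251, -0.968, 0.0], [-0.0, -0.0, -1.0]]
wrist_force: [-0.5, -0.1, 0.2]
finger_gap: 0.0005
grasp_force: 0.0
t: 5.5
tcp_pos: [0.471, -0.3206, 0.2485]
orientation: [[0.968, 0.251, -0.0], [0.251, -0.968, -0.0], [-0.0, 0.0, -1.0]]
wrist_force: [0.3, -0.6, -0.8]
finger_gap: 0.0004
grasp_force: 0.0
```

View pics/b.png

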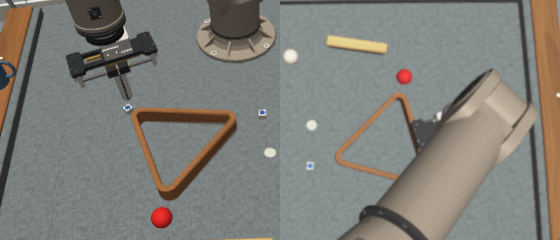

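It fell flat on the spot side, with its nose near (236,118) in the scene half, and touched nothing. I need a zoomed view for an accurate pose.

```bash
python3 - <<'E'
import cv2
im=cv2.imread("pics/b.png")
cv2.imwrite("pics/b2.png",cv2.resize(im[90:210,120:280],None,fx=5,fy=5,interpolation=cv2.INTER_CUBIC))
E
```

```text
(no output)
```

View pics/b2.png

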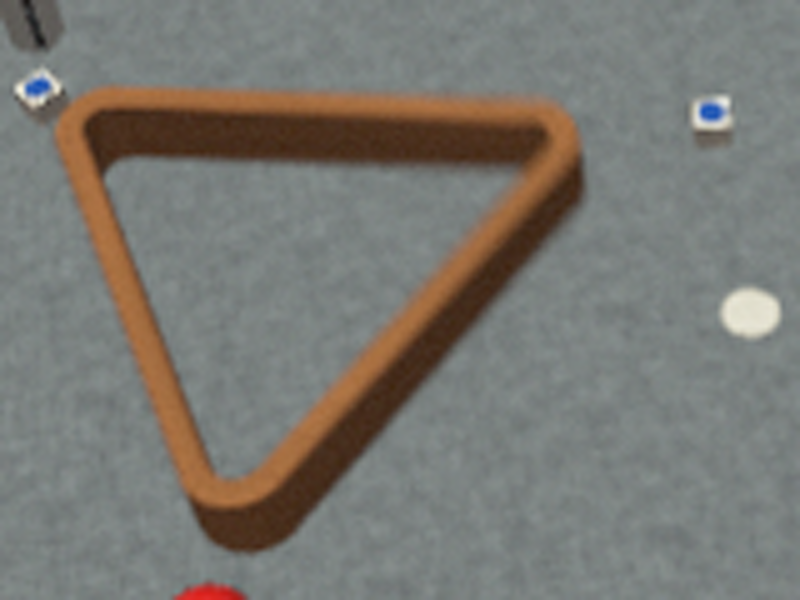

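```bash
cat >> h.py <<'E'
def flat(nose,ta,tb,n="scene"):
    N,A,B=[at(n,p,.05)[:2] for p in(nose,ta,tb)]
    P=np.array([[0,.261],[-.14,.019],[.14,.019]]);Q=np.array([N,A,B])
    Pc,Qc=P-P.mean(0),Q-Q.mean(0);H=Pc.T@Qc
    th=np.arctan2(H[0,1]-H[1,0],H[0,0]+H[1,1]);c,s=np.cos(th),np.sin(th);R=np.array([[c,-s],[s,c]])
    t=Q.mean(0)-R@P.mean(0);F=P@R.T+t
    print('origin',t,'u deg',np.degrees(th),'resid mm',np.round((Q-F)*1000,1).tolist());print('N,A,B',F.round(3).tolist())
    return F[0],R
E
python3 - <<'E'
from h import *
np.set_printoptions(precision=3,suppress=True)
g=lambda x,y:(140+x/5,190+y/5)
N,R=flat(g(562,118),g(80,113),g(222,487))
print('spot',at('scene',g(751,312),0),'chalka',at('scene',g(40,88),.02))
st=env.get_state();print(st['tcp_pos']); T=N-R[:,1]*.035;print('insert at',T)
O=np.array(st['orientation']);print('tool shift mm',O[:2,:2].T@(T-st['tcp_pos'][:2])*1000)
E
```

```text
origin [ 0.474 -0.328] u deg 15.489729579488483 resid mm [[-4.3, 2.4], [5.3, 2.8], [-1.0, -5.2]]
N,A,B [[0.404, -0.076], [0.334, -0.347], [0.604, -0.272]]
spot [0.519 0.011 0.   ] chalka [ 0.286 -0.374  0.02 ]
[ 0.471 -0.321  0.248]
insert at [ 0.413 -0.11 ]
tool shift mm [  -3.03  -218.353]
```

```bash
python3 - <<'E'
from h import *
st=env.get_state();O=np.array(st['orientation'])
print(O.T@(np.array([.417,-.130,.012])-st['tcp_pos'])*1000)
E
python3 -m jog '[[0,-25,0,0,0,0,0],[0,-40,0,0,0,0,0],[0,-40,0,0,0,0,0],[0,-40,0,0,0,0,0],[0,-30,0,0,0,0,0],[-1,-15,0,0,0,0,0],[0,-6,0,0,0,0,0],[0,0,0,0,0,0,0]]'
```

```text
[  -4.46769089 -197.9787513   236.4415382 ]
t: 6.4
tcp_pos: [0.421, -0.1306, 0.2486]
orientation: [[0.968, 0.252, 0.0], [0.252, -0.968, 0.001], [0.001, -0.001, -1.0]]
wrist_force: [1.0, -1.6, 0.6]
finger_gap: 0.0003
grasp_force: 0.0
```

```bash
python3 -m jog '[[-2,0,40,0,0,0,0],[-2,0,45,0,0,0,0],[0,0,40,0,0,0,0],[0,0,30,0,0,0,0],[0,0,15,0,0,0,0],[0,0,0,0,0,0,0]]'
python3 - <<'E'
from h import *
cv2.imwrite("pics/d.png",np.hstack([cv2.resize(env.snapshot(n)[y:y+150,s:s+200,::-1],None,fx=2,fy=2) for n,s,y in(("scene",120,170),("top",260,160))]))
E
```

```text
t: 7.0
tcp_pos: [0.4157, -0.1339, 0.0767]
orientation: [[0.969, 0.248, -0.004], [0.248, -0.969, -0.003], [-0.005, 0.002, -1.0]]
wrist_force: [-1.3, -1.5, 0.3]
finger_gap: 0.0006
grasp_force: 0.0
```

View pics/d.png

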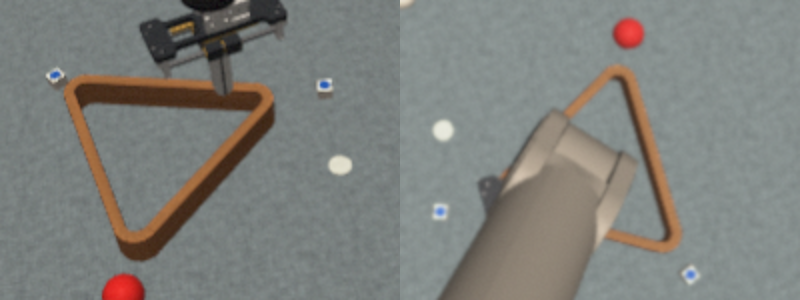

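The tip at (222,95) in the scene half is above the opening, a bit toward rail a. I'll shift it to the middle and lower it.

```bash
python3 -m jog '[[9,0,0,0,0,0,0],[0,0,0,0,0,0,0]]'; python3 -m jog '[[0,0,20,0,0,0,0],[0,0,20,0,0,0,0],[0,0,17,0,0,0,0],[0,0,8,0,0,0,0],[0,0,0,0,0,0,0]]'
```

```text
t: 7.3
tcp_pos: [0.4279, -0.1293, 0.0795]
orientation: [[0.968, 0.252, 0.003], [0.252, -0.968, 0.0], [0.003, 0.001, -1.0]]
wrist_force: [0.0, -0.0, 0.2]
finger_gap: 0.0006
grasp_force: 0.0
t: 7.8
tcp_pos: [0.4257, -0.1296, 0.0134]
orientation: [[0.968, 0.251, -0.0], [0.251, -0.968, -0.0], [-0.0, -0.0, -1.0]]
wrist_force: [-0.2, 0.2, 0.6]
finger_gap: 0.0004
grasp_force: 0.0
```

```bash
R='x'; python3 -m jog '[[4,-3,0,0,0,0,0],[4,-3,0,0,0,0,0],[4,-3,0,0,0,0,0],[4,-3,0,0,0,0,0],[4,-3,0,0,0,0,0],[4,-3,0,0,0,0,0],[4,-3,0,0,0,0,0],[4,-3,0,0,0,0,0]]'
python3 -m jog '[[4,-3,0,0,0,0,0],[4,-3,0,0,0,0,0],[4,-3,0,0,0,0,0],[4,-3,0,0,0,0,0],[4,-3,0,0,0,0,0],[4,-3,0,0,0,0,0],[0,0,0,0,0,0,0]]'
python3 - <<'E'
from h import *
im=env.snapshot("scene");cv2.imwrite("pics/e.png",cv2.resize(im[175:315,140:320,::-1],None,fx=4,fy=4,interpolation=cv2.INTER_CUBIC))
E
```

```text
t: 8.6
tcp_pos: [0.451, -0.0988, 0.0139]
orientation: [[0.968, 0.25, 0.001], [0.25, -0.968, -0.001], [0.0, 0.001, -1.0]]
wrist_force: [-3.0, -7.0, 4.4]
finger_gap: 0.0004
grasp_force: 3.2
t: 9.3
tcp_pos: [0.4699, -0.0746, 0.0137]
orientation: [[0.968, 0.251, 0.0], [0.251, -0.968, -0.0], [0.0, 0.001, -1.0]]
wrist_force: [-1.2, -0.8, -0.2]
finger_gap: 0.0006
grasp_force: 0.2
```

View pics/e.png

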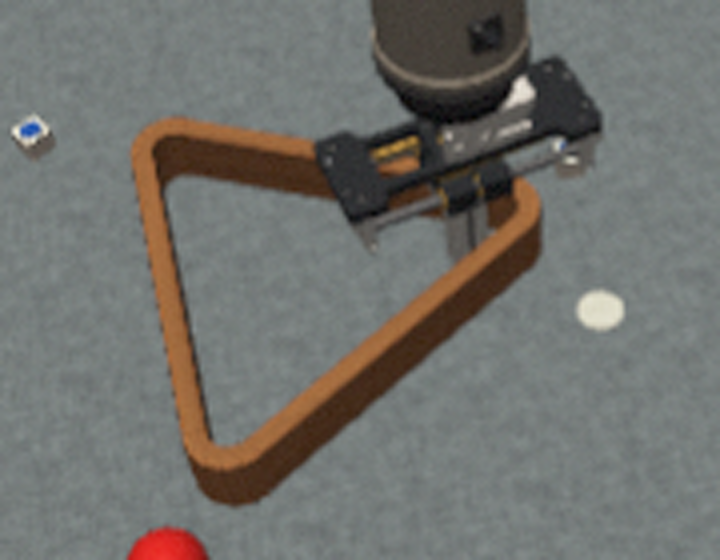

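The fingers at (475,230) push on rail b near the nose, which is at about (525,200). The rack is flat, has turned slightly clockwise, and stays clear of the red ball.

```bash
python3 - <<'E'
from h import *
np.set_printoptions(precision=3,suppress=True)
g=lambda x,y:(140+x/4,175+y/4)
N,R=flat(g(523,198),g(155,138),g(222,461))
st=env.get_state();p=np.array(st['tcp_pos'][:2]);O=np.array(st['orientation'])
print('tool in rack frame rel nose (u,n) mm',R.T@(p-N)*1000,'need',np.array([.519,.010])-N,'tool mm',O[:2,:2].T@(np.array([.519,.010])-N)*1000)
E
```

```text
origin [ 0.48  -0.286] u deg 6.441245561945217 resid mm [[-1.1, -3.7], [1.9, 3.3], [-0.8, 0.4]]
N,A,B [[0.451, -0.026], [0.339, -0.283], [0.617, -0.251]]
tool in rack frame rel nose (u,n) mm [ 13.473 -49.993] need [0.068 0.036] tool mm [ 75.263 -17.978]
```

```bash
python3 -m jog '[[5,-1.5,0,0,0,0,0],[5,-1.5,0,0,0,0,0],[5,-1.5,0,0,0,0,0],[5,-1.5,0,0,0,0,0],[5,-1.5,0,0,0,0,0],[5,-1.5,0,0,0,0,0],[5,-1.5,0,0,0,0,0],[0,0,0,0,0,0,0]]'
python3 - <<'E'
from h import *
im=env.snapshot("scene");cv2.imwrite("pics/f.png",cv2.resize(im[175:315,140:320,::-1],None,fx=4,fy=4,interpolation=cv2.INTER_CUBIC))
E
```

```text
t: 10.15
tcp_pos: [0.5008, -0.0558, 0.0135]
orientation: [[0.968, 0.251, -0.0], [0.251, -0.968, -0.0], [-0.0, 0.0, -1.0]]
wrist_force: [-0.5, -1.8, 1.0]
finger_gap: 0.0006
grasp_force: 0.5
```

View pics/f.png

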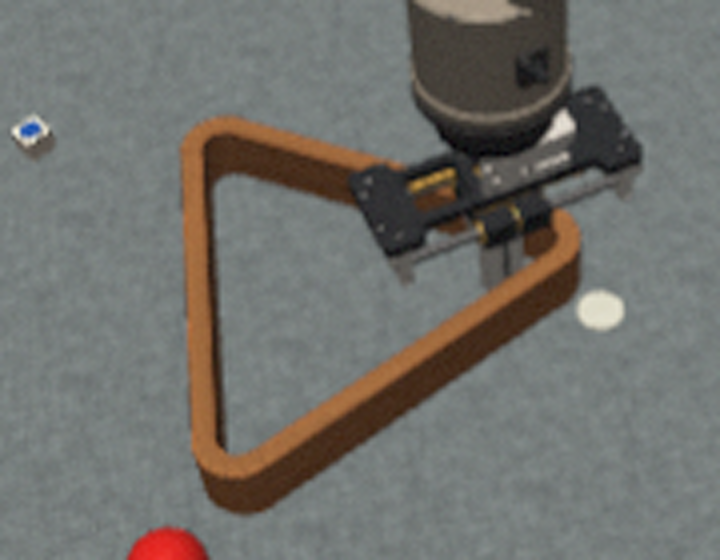

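The nose is at about (563,235), close to the spot at (600,310), and the rack is still flat and clear of the ball.

```bash
cat >> h.py <<'E'
from scipy.optimize import minimize
def outline(r,inner=0):  # rounded triangle in own (x,z), by shrinking
    w,h=.301,.269;t=.030
    # corner arc centres: nose (0,h-.03), tails (+-(w/2-.03),.03)
    C=[(0,h-t),(-(w/2-t),t),(w/2-t,t)]
    a=np.linspace(0,2*np.pi,60);P=np.concatenate([np.array(c)+r*np.c_[np.cos(a),np.sin(a)] for c in C])
    return cv2.convexHull(P.astype(np.float32))[:,0]
def topmask(q,n,k=4):
    th=q[2];M=np.array([[np.cos(th),-np.sin(th)],[np.sin(th),np.cos(th)]]);m=np.zeros((420*k,560*k),np.uint8)
    for r,v in((.030,1),(.014,0)):
        X=outline(r)@M.T+q[:2];X=np.c_[X,np.full(len(X),.05)]
        cv2.fillPoly(m,[np.round(px(n,X)*k).astype(int)],v)
    return cv2.resize(m.astype(np.float32),(560,420),interpolation=cv2.INTER_AREA)
def fitrack(q0,n="scene",im=None):
    # lit top face: correlate model with redness*brightness
    im=(env.snapshot(n) if im is None else im).astype(float)
    w=np.clip(im[...,0]-im[...,2],0,110)*(im[...,1]>55)*(im[...,0]>120)
    def f(q):
        m=topmask(q,n);return -(m*w).sum()/np.sqrt((m*m).sum())/1e2
    s=[np.array(q0)+d for d in([0,0,0],[.01,0,0],[0,.01,0],[0,0,.06])]
    r=minimize(f,q0,method='Nelder-Mead',options=dict(initial_simplex=s,xatol=1e-4,fatol=1e-3));q=r.x
    nose=q[:2]+.261*np.array([-np.sin(q[2]),np.cos(q[2])]);return q,nose,r.fun
E
python3 - <<'E'
from h import *
np.set_printoptions(precision=3,suppress=True)
g=lambda x,y:(140+x/4,175+y/4)
N,R=flat(g(563,232),g(203,137),g(232,467))
th=np.arctan2(R[1,0],R[0,0]);q,N2,v=fitrack([*(N-.261*R[:,1]),th]);print('fit',q[:2],np.degrees(q[2]),N2,v)
print('spot',at('scene',g(600,310),0))
st=env.get_state();p=np.array(st['tcp_pos'][:2]);O=np.array(st['orientation'])
R=np.array([[np.cos(q[2]),-np.sin(q[2])],[np.sin(q[2]),np.cos(q[2])]])
d=np.array([.519,.010])-N2;print('tool in rack frame (u,n) mm',R.T@(p-N2)*1000,'need',d,'tool mm',O[:2,:2].T@d*1000, 'rack',R.T@d)
E
```

```text
origin [ 0.484 -0.266] u deg -0.024626450853387973 resid mm [[0.2, -3.9], [2.5, 1.8], [-2.7, 2.1]]
N,A,B [[0.484, -0.005], [0.344, -0.247], [0.624, -0.247]]
fit [ 0.478 -0.266] -1.315298850151991 [ 0.484 -0.005] -30.238632760006432
spot [0.519 0.01  0.   ]
tool in rack frame (u,n) mm [ 17.596 -50.288] need [0.035 0.015] tool mm [37.404 -5.801] rack [0.034 0.016]
```

```bash
python3 -m jog '[[5,-0.7,0,0,0,0,0],[5,-0.7,0,0,0,0,0],[5,-0.7,0,0,0,0,0],[5,-0.7,0,0,0,0,0],[5,-0.7,0,0,0,0,0],[4,-0.7,0,0,0,0,0],[2,0,0,0,0,0,0],[0,0,0,0,0,0,0]]'
python3 - <<'E'
from h import *
np.set_printoptions(precision=3,suppress=True)
q,N,v=fitrack([.488,-.25,-.15]);print(q,N,v)
st=env.get_state();p=np.array(st['tcp_pos'][:2]);O=np.array(st['orientation'])
d=np.array([.519,.010])-N;print('need',d,'tool mm',O[:2,:2].T@d*1000,p)
E
```

```text
t: 11.05
tcp_pos: [0.5292, -0.0443, 0.0134]
orientation: [[0.968, 0.251, -0.001], [0.251, -0.968, -0.0], [-0.001, -0.0, -1.0]]
wrist_force: [-2.4, -2.8, 2.8]
finger_gap: 0.0008
grasp_force: 2.0
[ 0.484 -0.251 -0.128] [0.517 0.008] -31.338655917950337
need [0.002 0.002] tool mm [ 2.145 -1.273] [ 0.529 -0.044]
```

```bash
python3 -m jog '[[1,-0.5,0,0,0,0,0],[0.5,-0.5,0,0,0,0,0],[-4,4,0,0,0,0,0],[-6,6,0,0,0,0,0],[0,0,-20,0,0,0,0],[0,0,-40,0,0,0,0],[0,0,-45,0,0,0,0],[0,0,-45,0,0,0,0]]'
python3 -m jog '[[0,0,-45,0,0,0,0],[0,0,-45,0,0,0,0],[0,40,-20,0,0,0,0],[0,45,0,0,0,0,0],[0,45,0,0,0,0,0],[0,45,0,0,0,0,0],[0,30,0,0,0,0,0],[0,0,0,0,0,0,0]]'
python3 - <<'E'
from h import *
np.set_printoptions(precision=3,suppress=True)
for n in("scene","top"):
    im=env.snapshot(n);cv2.imwrite(f"pics/z{n}.png",im[:,:,::-1])
    print(n,fitrack([.488,-.25,-.13],n,im))
a,b=[cv2.imread(f"pics/z{n}.png") for n in("scene","top")]
cv2.imwrite("pics/z.png",np.hstack([cv2.resize(a[180:370,110:410],(400,253)),cv2.resize(b[120:310,190:490],(400,253))]))
E
```

```text
t: 11.9
tcp_pos: [0.5229, -0.0557, 0.1648]
orientation: [[0.968, 0.25, -0.001], [0.25, -0.968, -0.0], [-0.001, -0.0, -1.0]]
wrist_force: [1.7, 0.3, 0.3]
finger_gap: 0.0005
grasp_force: 0.0
t: 12.7
tcp_pos: [0.574, -0.2585, 0.2733]
orientation: [[0.969, 0.246, -0.0], [0.245, -0.969, -0.002], [-0.001, 0.002, -1.0]]
wrist_force: [-1.1, -0.2, 0.7]
finger_gap: 0.0005
grasp_force: 0.0
scene (array([ 0.484, -0.249, -0.137]), array([0.52 , 0.009]), np.float64(-37.31489482996963))
top (array([ 0.483, -0.252, -0.127]), array([0.516, 0.007]), np.float64(-18.405775548789215))
```

View pics/z.png

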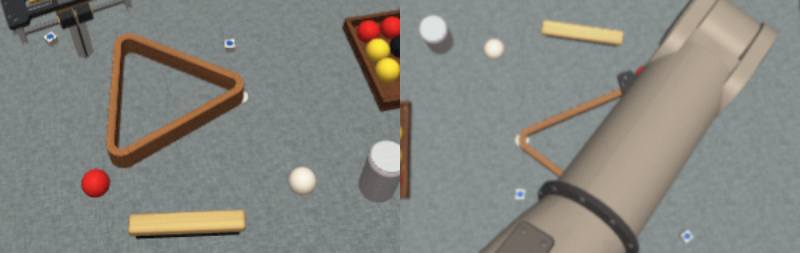

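The rack lies flat with its nose over the spot: both views put the nose within 2 mm of it, with a sliver of spot visible. The bystanders look undisturbed and the tool is well clear.

```bash
python3 -c "
from plant import env
print(env.hand_in())"
```

```text
the job is handed in; nothing more can be done
None
```

The rack was toppled flat toward the spot and pushed until its nose rested on it, within about 2 mm in both camera views. The arm was then moved clear, the balls, chalks, can and brush looked undisturbed, and the job was handed in at about 13 s; no verdict came back.

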